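# Test the tea counter's safety switch

### The job

Before the kettle is plugged in, test the residual-current switch on the counter's socket block: press the test button until the steel lever drops, then take the hand off the button and lift the lever back from underneath until it clicks and stays up by itself. Press and lift gently, and leave the tea things around it where they are.

Things in the scene. Friction and masses are not known exactly. Their poses are not given: they have to be found in the camera images.
- socket_block: Fixed grey socket block, 120 (x) x 200 (y) x 80 mm high, on a 140 x 220 x 6 mm steel flange. Origin under its centre; x runs from the lever side (roughly facing the robot) to the sockets, z up. On its flat top: the button (-y half), the lever between two cheeks (6 mm thick, at y = 5 and 75, up to z = 102 mm) and, at x = 25, y = 55 mm, a fixed low glass pilot lens 6 mm high, not a button.
- button_top (a point): Centre of the flat top of the test button, a white plastic cylinder 26 mm across standing 22 mm over the block's top, in a black collar 36 mm across and 7 mm high; at block x = 25, y = -55, z = 102 mm when out. Moves with the button, which is pressed straight down.
- test_button (a joint): How far the test button is pressed in, m: 0 out, 0.008 at its end stop. Spring return, 2.5 N to start, 7 N at the end stop. It releases the lever somewhere between 2.5 and 7 mm (differs from start to start). It also dips by itself while the lever is lifted into its latch.
- lever (a joint): Lever angle, rad: 0 = up and latched (leaning 20 degrees from upright to the block's -x side), growing as it drops towards -x; 1.345 = dropped (7 degrees below level), reaching 35 mm past the block's -x face. A weak spring (1 N at its end) and its weight pull it down. To latch it must be lifted slightly past 0, over a resistance of about 4 N at its end; hard stop at -0.07.
- lever_end (a point): Middle of the free end of the lever, a flat steel paddle 44 mm wide, 7 mm thick, 65 mm from hinge axis to end. Moves with it: block x = -52, z = 153 mm when up, x = -95, z = 84 mm when dropped; y = 40 mm always. Under the dropped end there is only the counter.
- lever_hinge (a point): Middle of the lever's hinge axis, which runs along the block's y; at block x = -30, y = 40, z = 92 mm. Fixed to the block.
- glass4: Slim tea glass, 52 mm across and 85 mm high, standing beside the block on its +y side. Origin: centre of its foot. Leave alone.
- glass5: The same, beside the block on its -y side. Leave alone.
- glass1: Tea glass on the bamboo tray, as the others. Leave alone.
- glass2: Tea glass on the bamboo tray. Leave alone.
- glass3: Tea glass on the bamboo tray. Leave alone.
- saucers: Stack of five pale blue saucers on the tray, 106 mm across, 35 mm high; origin under its centre. Leave alone.
- sugar_pot: Steel sugar pot on the tray, 84 mm across, 84 mm high; origin under its centre. Leave alone.
- teapot: Small white ceramic teapot, 130 mm across, 122 mm high; origin under its centre. Leave alone.

How it is judged:
On the way, in this order (a step that is already met when the one before it is completed fails the run):
1. the test button is pressed in more than 2 mm (value of joint test_button above 0.002 m).
2. the lever has dropped (past 1.2 rad) (value of joint lever above 1.2 rad), for 0.2 s.
At the end, for the whole second after the job is handed in: The lever is back up in its latch (joint within 0.06 rad of 0) and stays there untouched, the test button is out again (less than 1.5 mm in), and every glass, the saucers, sugar pot and teapot stand within 20 mm of where they were (value of joint lever between -0.06 and 0.06 rad and value of joint test_button below 0.0015 m and distance of each of glass1, glass2, glass3, glass4, glass5, saucers, sugar_pot, teapot from where it was at the start of the episode below 0.02 m).
It fails at once if the robot pushes on the socket block, its button or its lever with more than 30 N (contact force between any of the fingers, the arm and socket_block above 30 N).
It fails at once if a tea thing is tipped by more than 0.3 rad (angle between any of glass1, glass2, glass3, glass4, glass5, saucers, sugar_pot, teapot's own z axis and vertical above 0.3 rad).
It also fails if it takes over 51 s, if anything falls off the work surface, if the arm or the gripper's body presses on something with over 40 N, if the wrist force passes 120 N, or if a joint passes its speed limit or range.

### The arm

A 6-joint arm with a two-finger parallel gripper is mounted at the origin on the work surface. World frame = base frame: x ahead of the robot, y to its left, z up, the work surface at z = 0. Lengths are in m, angles in rad, forces in N, time in s.
With the tool pointing down it reaches from about 0.375 to 0.825 m from the base axis. Payload 5.5 kg.
Tool frame: the origin (TCP) lies midway between the tips of the shut fingers; the grasp point (between the pads) lies 19 mm behind it; z points along the fingers, y is the line along which they close (so a half turn about z gives the same grasp; the last joint's range is limited). The gripper opens to 85 mm and grips with 20 to 120 N. Pads are 22 mm wide; open, the fingers measure 114 mm over their backs; the gripper's body (76 mm by 85 mm) begins 54 mm behind the grasp point. The pads swing forward as they close: fully open they stand 13 mm farther back than shut.
Start: joints at [1.312, 0.314, -0.047, 1.21, 0, 1.571], TCP at [0.154, 0.58, 0.231] pointing down, gripper open.
Joint ranges: [-2.67, 2.67], [-0.69, 1.73], [-1.03, 1.25], [-2.08, 2.16], [-1.42, 1.45], [-3.14, 3.14]. Speed limits (rad/s): [2.39, 2.39, 3.01, 3.14, 3.14, 3.14].

### API

Orientations are given as a unit quaternion [x, y, z, w].
In Python, from station import get_obs, get_image, sign_off gives the robot as it stands.
- The arm moves only by the shell command python3 -m crank 'ROWS' [FORCE]. ROWS is JSON, a list of rows, each an object with "slide": the shift along the tool's x, y, z in mm, a list of three; "twist": the turn, a rotation vector about the tool's x, y, z in degrees, a list of three; "claw": the closure, from 0 (fully open) to 1 (shut). In form: [{"slide": [dx, dy, dz], "twist": [rx, ry, rz], "claw": claw}, ...]. A call has 1 to 5 rows; each row is the pose to reach, as a shift and turn from the pose commanded when the call began, along the tool's axes at that moment; what a row does not reach only later rows make up. A row lasts 1/12 s, in which the tool goes at most 41.7 mm and 7.16 degrees, less where a joint would pass 70% of its speed; a pose out of reach is approached as far as the arm can. A call with a gripper value outside its range is refused whole. The fingers move at their own pace and stop on an object; FORCE is the grip in N (left out, the last holds). Time passes only in rows, so rows that repeat a pose let the fingers close. It gives the time, the measured TCP pose, the force, the opening and the grip force at its end, in the units of the state.
- get_obs(): the state, without advancing time (a new reading comes with each control period).
- get_image(name): name is "side" or "top" or "wrist"; returns a dict with "frame" (400x640x3 uint8, blue, green, red), "intrinsics" (3x3 intrinsics, pixels), "R" (3x3) and "t" (3): a world point X has camera coordinates R X + t; the wrist camera has in their place "tool_from_camera" (4x4, takes a point from camera to tool coordinates, whose origin is the TCP and whose axes are the flange's). Camera axes: x right, y down, z forward; pixel columns grow to the right and rows downward; lengths in m; the calibration is good to about 2 mm. A picture is of the moment at which its call begins: read the wrist's pose just before it. There is no depth.
- sign_off(): hands the job in; it is judged then, once.
The state is a dict: "time_s": time; "qpos": joint angles; "dq": joint speeds; "effort": joint torques, N m; "tool_pos": TCP position; "tcp_rot": TCP orientation; "ft_force": force on the tool from outside, world axes, zero at the start; "torque": the same for the moment, N m; "grip_width": opening from 0.0 (shut) to 1.0 (fully open); "grip_force": force on a finger pad.
Only numpy, scipy, OpenCV 4.12 (cv2) and the standard library are available. Lean on these libraries where they do the work, as an engineer would, in place of code of your own. Each camera call takes 0.05 s, during which the arm holds its last target. There are 200 camera calls.

## Working session

There is one attempt and no reset: what is moved stays moved. The work goes in short steps, Python scripts to look and compute and a shell command to move; the robot and the scene stay as the last step left them, time stands still between calls to the robot, and variables do not carry over. Pictures are saved under pics/ and viewed, at most 10 in all, crops included, and the job is handed in when it is done.

```bash
mkdir -p pics; ls
python3 - <<'E'
from station import get_obs,get_image
import cv2,numpy as np,pickle
o=get_obs();print({k:np.round(v,3).tolist() for k,v in o.items()})
d={n:get_image(n) for n in("side","top")}
pickle.dump(d,open('start.pkl','wb'))
for n in d:
    cv2.imwrite(f'pics/{n}0.png',d[n]["frame"]);print(n,d[n]["intrinsics"].tolist(),(-d[n]["R"].T@d[n]["t"]).round(3),d[n]["R"].round(3).tolist())
E
```

```text
pics
{'time_s': 0.0, 'qpos': [1.312, 0.314, -0.048, 1.21, -0.0, 1.571], 'dq': [0.0, -0.0, -0.002, -0.002, 0.001, 0.0], 'effort': [0.001, -53.959, 33.975, 0.019, -0.0, -0.0], 'tool_pos': [0.153, 0.579, 0.23], 'tcp_rot': [0.129, 0.992, -0.001, -0.0], 'ft_force': [0.642, -0.384, 0.266], 'torque': [0.024, 0.041, -0.022], 'grip_force': 0.0, 'grip_width': 1.005}
side [[383.8623492132715, 0.0, 317.96776274449104], [0.0, 383.8623492132715, 199.42016361091362], [0.0, 0.0, 1.0]] [-0.01  -0.495  0.977] [[0.715, -0.699, 0.009], [-0.513, -0.533, -0.673], [0.475, 0.476, -0.74]]
top [[476.1926731503042, 0.0, 317.14094547475804], [0.0, 476.1926731503042, 200.2485139354252], [0.0, 0.0, 1.0]] [0.319 0.064 1.53 ] [[-0.019, -1.0, -0.004], [-0.987, 0.02, -0.157], [0.157, 0.001, -0.988]]
```

View pics/side0.png

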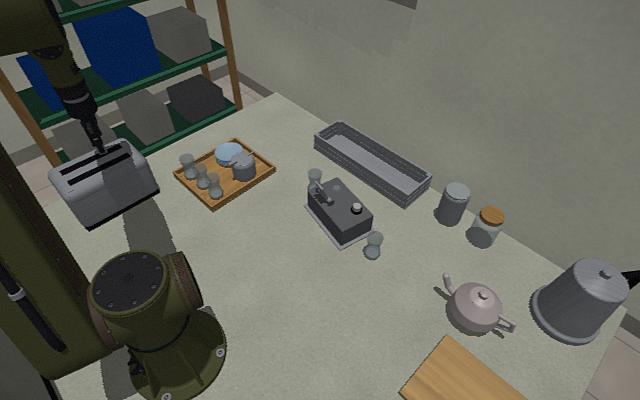

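View pics/top0.png

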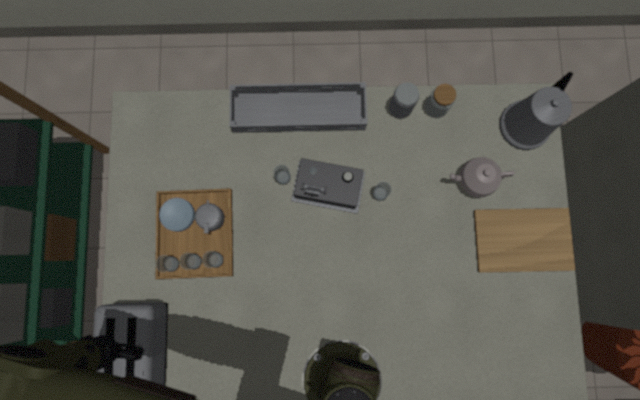

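The side view shows the block near (340,210), with the button at (357,208). In the top view the block is near (328,184) with the button at (348,176). I'll enlarge both.

Run:
```python
import pickle,cv2,numpy as np
d=pickle.load(open('start.pkl','rb'))
a=cv2.resize(d['side']['frame'][160:265,290:400],None,fx=5,fy=5,interpolation=2)[:, :]
b=cv2.resize(d['top']['frame'][145:220,270:400],None,fx=5,fy=5,interpolation=2)
cv2.imwrite('pics/sc.png',a);cv2.imwrite('pics/tc.png',b)
```

```text
(no output)
```

View pics/sc.png

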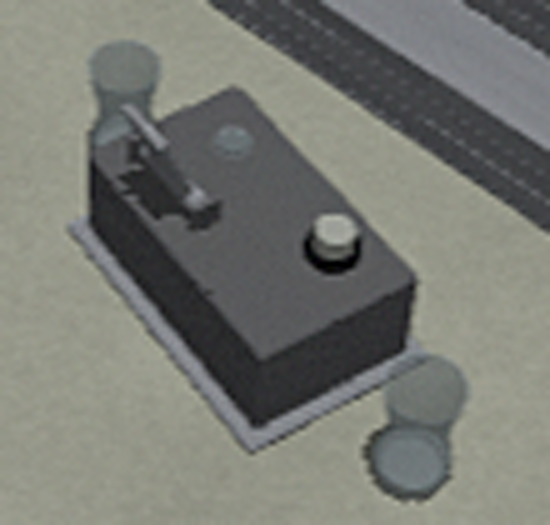

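View pics/tc.png

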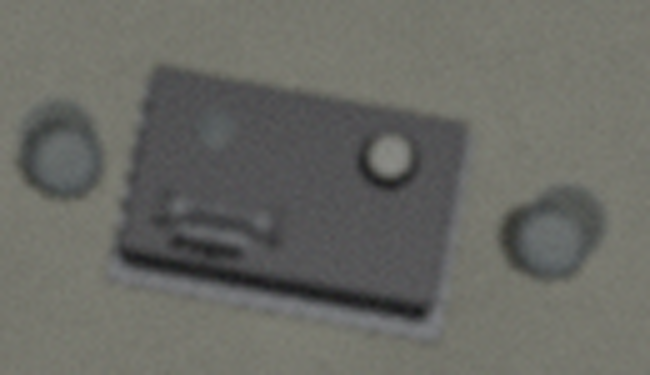

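The side crop shows the button top at crop (336,229), top corners at (235,88), (415,277) and (262,357), and flange corners at (252,448) and (70,228). The top crop shows the button at (389,156), top corners at (157,66), (467,123), (425,312) and (122,250), and flange corners at (437,337) and (110,280). I'll triangulate the button and fit the block pose from these points.

Run:
```python
import pickle,cv2,numpy as np
from scipy.optimize import least_squares
d=pickle.load(open('start.pkl','rb'))
def proj(n,X):
    c=d[n];p=np.atleast_2d(X)@c['R'].T+c['t'];p=p@c['intrinsics'].T;return p[:,:2]/p[:,2:]
off={'side':(290,160),'top':(270,145)}
# block coords mm -> crop px ; +y is robot left ~ image left in top
P={'side':[((25,-55,102),(336,229)),((60,100,80),(235,88)),((60,-100,80),(415,277)),((-60,-100,80),(262,357)),((-70,-110,6),(252,448)),((-70,110,6),(70,228)),((25,55,86),(234,138))],
'top':[((25,-55,102),(389,156)),((60,100,80),(157,66)),((60,-100,80),(467,123)),((-60,-100,80),(425,312)),((-60,100,80),(122,250)),((-70,-110,6),(437,337)),((-70,110,6),(110,280)),((25,55,86),(215,128))]}
def W(p,B):
    x,y,z,a=p;B=np.array(B)/1e3;c,s=np.cos(a),np.sin(a)
    return np.c_[x+c*B[:,0]-s*B[:,1],y+s*B[:,0]+c*B[:,1],z+B[:,2]]
def px(n): return (np.array([q for _,q in P[n]])+.5)/5-.5+off[n]
def res(p): return np.concatenate([(proj(n,W(p,[b for b,_ in P[n]]))-px(n)).ravel() for n in P])
r=least_squares(res,[.55,.05,0,0.],loss='soft_l1')
print(r.x.round(4),r.fun.reshape(-1,2) is not None and res(r.x).reshape(-1,2).round(2).tolist())
b=least_squares(lambda X:np.concatenate([(proj(n,X)-px(n)[:1]).ravel() for n in P]),[.55,0,.1]);print('button tri',b.x.round(4),b.cost)
print('model btn,hinge,up,drop',W(r.x,[(25,-55,102),(-30,40,92),(-52,40,153),(-95,40,84)]).round(4).tolist())
for g in[(60,150),(548,235)]:
    pass
np.save('pose.npy',r.x)
from station import get_image; w=get_image('wrist');print(w['tool_from_camera'].round(3).tolist(),w['intrinsics'].round(1).tolist())
```

```text
[ 0.608   0.0286 -0.0035 -0.2053] [[-0.18, 0.28], [0.35, -0.73], [1.37, 0.2], [-0.14, 0.84], [-0.28, 0.96], [-0.95, -0.56], [-0.39, 0.18], [0.15, -0.26], [-0.59, -0.46], [0.29, -0.39], [2.07, -0.81], [-0.96, -0.19], [0.39, 1.08], [-0.96, 0.08], [-0.2, 0.03]]
button tri [ 0.6208 -0.0303  0.0999] 0.0698539739275131
model btn,hinge,up,drop [[0.6213, -0.0303, 0.0985], [0.5868, 0.0739, 0.0885], [0.5652, 0.0784, 0.1495], [0.5232, 0.0871, 0.0805]]
[[0.001, -0.966, -0.259, 0.067], [1.0, 0.0, 0.001, 0.001], [-0.001, -0.259, 0.966, -0.141], [0.0, 0.0, 0.0, 1.0]] [[352.6, 0.0, 314.8], [0.0, 352.6, 196.4], [0.0, 0.0, 1.0]]
```

```bash
cat > h.py <<'E'
import numpy as np,sys
from scipy.spatial.transform import Rotation as R
from station import get_obs
def go(x,y,z,Rt=None):
    """print slide (mm) and twist (deg) in tool axes to reach world TCP x,y,z (m) and rotation Rt"""
    o=get_obs();r=R.from_quat(o['tcp_rot'])
    print('t',round(o['time_s'],2),'pos',np.round(o['tool_pos'],4),'F',np.round(o['ft_force'],1),'q',np.round(o['qpos'],2))
    print('slide',(1e3*r.inv().apply(np.array([x,y,z])-o['tool_pos'])).round(1),'twist',((r.inv()*Rt).as_rotvec(degrees=True).round(1) if Rt else ''))
E
python3 -c "
from h import *
go(.621,-.0303,.23)
go(.621,-.0303,.23,R.from_euler('z',-.2053)*R.from_quat([0,1,0,0]))"
```

```text
t 0.15 pos [0.1534 0.5796 0.2306] F [-0.7 -0.3  0.7] q [ 1.31  0.31 -0.05  1.21 -0.    1.57]
slide [-608.1 -469.9    1.2] twist 
t 0.15 pos [0.1534 0.5796 0.2306] F [-0.7 -0.3  0.7] q [ 1.31  0.31 -0.05  1.21 -0.    1.57]
slide [-608.1 -469.9    1.2] twist [-0.1 -0.  -3.1]
```

```bash
python3 -m crank '[{"slide":[-32,-24,0],"twist":[0,0,0],"claw":1},{"slide":[-64,-48,0],"twist":[0,0,0],"claw":1},{"slide":[-96,-73,0],"twist":[0,0,0],"claw":1},{"slide":[-128,-97,0],"twist":[0,0,0],"claw":1},{"slide":[-160,-122,0],"twist":[0,0,0],"claw":1}]' 40
python3 -m crank '[{"slide":[-32,-24,0],"twist":[0,0,0],"claw":1},{"slide":[-64,-48,0],"twist":[0,0,0],"claw":1},{"slide":[-96,-73,0],"twist":[0,0,0],"claw":1},{"slide":[-128,-97,0],"twist":[0,0,0],"claw":1},{"slide":[-160,-122,0],"twist":[0,0,0],"claw":1}]'
python3 -c "
from h import *
go(.621,-.0303,.2,R.from_euler('z',-.2053)*R.from_quat([0,1,0,0]))"
```

```text
time_s: 0.57
tool_pos: [0.2776, 0.4195, 0.231]
tcp_rot: [0.129, 0.992, -0.0, -0.0]
ft_force: [0.9, 0.5, 0.3]
grip_width: 0.295
grip_force: 0.0
time_s: 0.98
tool_pos: [0.4012, 0.2605, 0.2313]
tcp_rot: [0.129, 0.992, 0.0, 0.0]
ft_force: [0.1, 0.3, 0.2]
grip_width: 0.001
grip_force: 0.0
t 0.98 pos [0.4012 0.2605 0.2313] F [0.1 0.3 0.2] q [ 0.58  0.08 -0.33  1.16  0.    0.83]
slide [-286.9 -224.9   31.3] twist [ 0.   0.  -3.1]
```

```bash
python3 -m crank '[{"slide":[-32,-24,0],"twist":[0,0,0],"claw":1},{"slide":[-64,-48,0],"twist":[0,0,0],"claw":1},{"slide":[-96,-73,0],"twist":[0,0,0],"claw":1},{"slide":[-128,-97,0],"twist":[0,0,0],"claw":1},{"slide":[-156,-122,0],"twist":[0,0,0],"claw":1}]'
python3 -m crank '[{"slide":[-32,-24,0],"twist":[0,0,-1],"claw":1},{"slide":[-64,-48,0],"twist":[0,0,-2],"claw":1},{"slide":[-96,-73,0],"twist":[0,0,-3],"claw":1},{"slide":[-128,-100,0],"twist":[0,0,-3],"claw":1},{"slide":[-128,-100,0],"twist":[0,0,-3],"claw":1}]'
python3 -c "
from h import *
go(.621,-.0303,.13,R.from_euler('z',-.2053)*R.from_quat([0,1,0,0]))"
```

```text
time_s: 1.4
tool_pos: [0.5213, 0.1024, 0.2312]
tcp_rot: [0.129, 0.992, 0.0, 0.0]
ft_force: [0.3, 0.4, 0.4]
grip_width: 0.001
grip_force: 0.0
time_s: 1.82
tool_pos: [0.6214, -0.031, 0.2301]
tcp_rot: [0.106, 0.994, -0.001, 0.001]
ft_force: [-0.9, 1.6, 0.6]
grip_width: -0.004
grip_force: 0.0
t 1.82 pos [ 0.6214 -0.031   0.2301] F [-0.9  1.6  0.6] q [-0.05  0.36  0.01  1.22 -0.    0.16]
slide [  0.7   0.8 100.1] twist [-0.1  0.1 -0.4]
```

```bash
python3 -m crank '[{"slide":[0,0,30],"twist":[0,0,0],"claw":1},{"slide":[0.5,0.5,60],"twist":[0,0,0],"claw":1},{"slide":[0.5,0.5,90],"twist":[0,0,0],"claw":1},{"slide":[0.5,0.5,100],"twist":[0,0,0],"claw":1},{"slide":[0.5,0.5,100],"twist":[0,0,0],"claw":1}]'
python3 - <<'E'
from station import get_obs,get_image
import cv2,numpy as np
from scipy.spatial.transform import Rotation as R
o=get_obs();w=get_image('wrist');cv2.imwrite('pics/w1.png',w['frame'])
print(o['tool_pos'],o['ft_force'])
T=w['tool_from_camera'];r=R.from_quat(o['tcp_rot'])
def pj(X):
    c=np.linalg.inv(T)@np.r_[r.inv().apply(np.array(X)-o['tool_pos']),1];p=w['intrinsics']@c[:3];return (p[:2]/p[2]).round(1)
print(pj([.6213,-.0303,.0985]),pj([.6208,-.0303,.1]),'hinge',pj([.5868,.0739,.0885]))
E
```

```text
time_s: 2.23
tool_pos: [0.615, -0.0242, 0.128]
tcp_rot: [0.103, 0.995, -0.0, -0.003]
ft_force: [-1.0, -0.6, 0.6]
grip_width: -0.004
grip_force: 0.0
[ 0.61497414 -0.02423198  0.12799867] [-1.03972836 -0.57141904  0.62399145]
[304.1 248.8] [303.8 249. ] hinge [490.2 140.5]
```

View pics/w1.png

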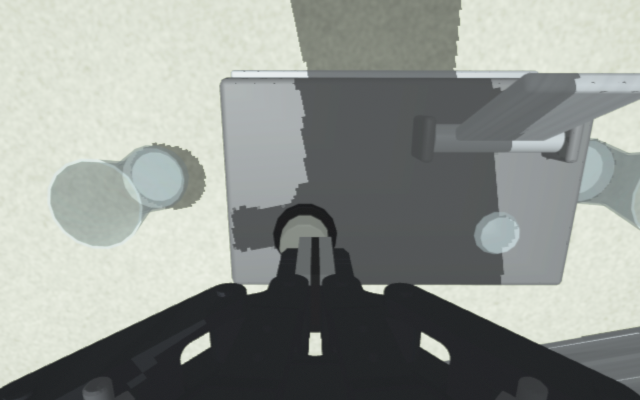

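The wrist view shows the button partly behind the fingertips at about (303,240), collar centre about (305,234) and lens at (497,233). The lever is up, with its hinge near (493,140). That matches the fitted pose. The TCP is about 8 mm off target, so I'll check whether it settles.

```bash
python3 -m crank '[{"slide":[0,0,0],"twist":[0,0,0],"claw":1},{"slide":[0,0,0],"twist":[0,0,0],"claw":1}]'
python3 - <<'E'
from h import *
from station import get_image
import cv2
o=get_obs();w=get_image('wrist');cv2.imwrite('pics/w2.png',w['frame'])
T=w['tool_from_camera'];r=R.from_quat(o['tcp_rot']);p0=np.load('pose.npy')
def pj(B):
    B=np.array(B)/1e3;X=R.from_euler('z',p0[3]).apply(B)+p0[:3]
    c=np.linalg.inv(T)@np.r_[r.inv().apply(X-o['tool_pos']),1];p=w['intrinsics']@c[:3];return (p[:2]/p[2]).round(1)
for n,b in dict(btn=(25,-55,102),collar_front=(7,-55,87),lens=(25,55,86),c1=(-60,-100,80),c2=(60,-100,80),c3=(60,100,80),hinge=(-30,40,92)).items(): print(n,pj(b))
go(.621,-.0303,.128,R.from_euler('z',-.2053)*R.from_quat([0,1,0,0]))
E
```

```text
time_s: 2.45
tool_pos: [0.6193, -0.0243, 0.1336]
tcp_rot: [0.103, 0.995, 0.0, 0.002]
ft_force: [1.4, -0.3, 0.5]
grip_width: -0.002
grip_force: 0.0
btn [302.7 236.5]
collar_front [303.3 196.6]
lens [493.9 226.1]
c1 [217.7  71.4]
c2 [231.8 276.1]
c3 [554.1 275.9]
hinge [484.9 130.4]
t 2.5 pos [ 0.6193 -0.0244  0.1335] F [-0.5 -0.6 -0.3] q [-0.04  0.4  -0.15  1.02  0.    0.17]
slide [-2.9 -5.5  5.5] twist [ 0.   0.2 -0.1]
```

View pics/w2.png

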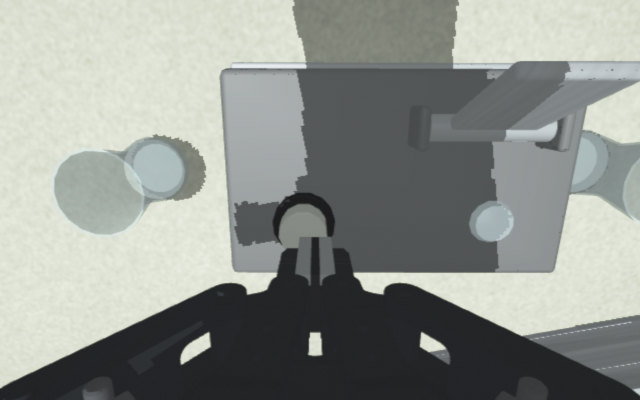

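The second wrist view has corners at (221,69), (234,271) and (553,271) and the button at x≈303. That is within about 2 mm of the model, so I'll shift tool y by -5.5 mm and descend gently.

```bash
python3 -m crank '[{"slide":[-0.5,-3,3],"twist":[0,0,0],"claw":1},{"slide":[-0.5,-5.5,8],"twist":[0,0,0],"claw":1},{"slide":[-0.5,-5.5,15],"twist":[0,0,0],"claw":1},{"slide":[-0.5,-5.5,22],"twist":[0,0,0],"claw":1},{"slide":[-0.5,-5.5,28],"twist":[0,0,0],"claw":1}]'
python3 -m crank '[{"slide":[0,0,0],"twist":[0,0,0],"claw":1},{"slide":[0,0,0],"twist":[0,0,0],"claw":1},{"slide":[0,0,0],"twist":[0,0,0],"claw":1},{"slide":[0,0,0],"twist":[0,0,0],"claw":1}]'
python3 -c "
from h import *
go(.620,-.0303,.1)"
```

```text
time_s: 2.92
tool_pos: [0.6167, -0.03, 0.1021]
tcp_rot: [0.103, 0.995, -0.0, -0.0]
ft_force: [-0.0, -0.5, 0.2]
grip_width: -0.0
grip_force: 0.0
time_s: 3.25
tool_pos: [0.6172, -0.0299, 0.1034]
tcp_rot: [0.103, 0.995, 0.0, -0.0]
ft_force: [0.7, -0.2, -0.2]
grip_width: 0.001
grip_force: 0.0
t 3.25 pos [ 0.6172 -0.0299  0.1034] F [ 0.7 -0.2 -0.2] q [-0.05  0.42 -0.19  0.96  0.    0.16]
slide [-2.8  0.2  3.4] twist
```

```bash
python3 -m crank '[{"slide":[-2,0,2],"twist":[0,0,0],"claw":1},{"slide":[-2,0,4],"twist":[0,0,0],"claw":1},{"slide":[-2,0,6],"twist":[0,0,0],"claw":1},{"slide":[-2,0,7],"twist":[0,0,0],"claw":1},{"slide":[-2,0,7],"twist":[0,0,0],"claw":1}]'
python3 -m crank '[{"slide":[0,0,1],"twist":[0,0,0],"claw":1},{"slide":[0,0,2],"twist":[0,0,0],"claw":1},{"slide":[0,0,2],"twist":[0,0,0],"claw":1},{"slide":[0,0,2],"twist":[0,0,0],"claw":1}]'
python3 -m crank '[{"slide":[0,0,1],"twist":[0,0,0],"claw":1},{"slide":[0,0,2],"twist":[0,0,0],"claw":1},{"slide":[0,0,2],"twist":[0,0,0],"claw":1},{"slide":[0,0,2],"twist":[0,0,0],"claw":1}]'
```

```text
time_s: 3.67
tool_pos: [0.6195, -0.0303, 0.0966]
tcp_rot: [0.103, 0.995, 0.0, 0.0]
ft_force: [-1.0, 0.2, 6.2]
grip_width: 0.0
grip_force: 2.4
time_s: 4.0
tool_pos: [0.6196, -0.0303, 0.0949]
tcp_rot: [0.103, 0.995, 0.0, 0.001]
ft_force: [-0.6, -0.0, 6.1]
grip_width: 0.001
grip_force: 2.9
time_s: 4.33
tool_pos: [0.6196, -0.0303, 0.094]
tcp_rot: [0.103, 0.995, 0.0, 0.001]
ft_force: [-3.8, -0.5, 13.6]
grip_width: 0.001
grip_force: 6.7
```

The 13.6 N reading means the button is at its end stop. I'll look to see whether the lever dropped.

Run:
```python
from station import get_image
import cv2
cv2.imwrite('pics/w3.png',cv2.resize(get_image('wrist')['frame'],(480,300)))
```

```text
(no output)
```

View pics/w3.png

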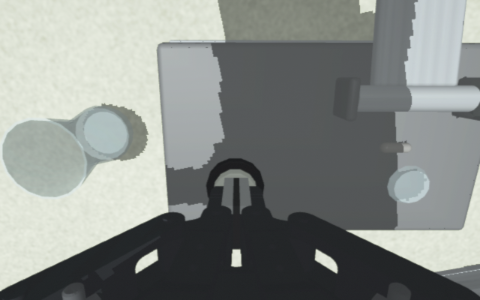

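The lever now points toward -x, at the top right of the image, so it has dropped. I'll back off and work out the lifting path with the tool tilted 45°.

```bash
python3 -m crank '[{"slide":[0,0,-20],"twist":[0,0,0],"claw":1},{"slide":[0,0,-50],"twist":[0,0,0],"claw":1},{"slide":[0,0,-85],"twist":[0,0,0],"claw":1},{"slide":[0,0,-106],"twist":[0,0,0],"claw":1},{"slide":[0,0,-106],"twist":[0,0,0],"claw":1}]'
cat >> h.py <<'E'
P=np.array([.6068,.0284,0.]);Rb=R.from_euler('z',-.2053)
def tilt(a): return Rb*R.from_euler('y',-a,degrees=True)*R.from_quat([0,1,0,0])
def blk(x,y,z): return Rb.apply(np.array([x,y,z])/1e3)+P
def K(ph,ex=17):
    f=np.radians(ph);u=np.array([-np.sin(f),np.cos(f)]);n=np.array([-np.cos(f),-np.sin(f)]);H=np.array([-30,92.])
    return (H+65*u+3.5*n+ex*np.array([.707,-.707]) if ph>45 else H+(65-ex)*u+3.5*n)-7.8
def now():
    o=get_obs();p=Rb.inv().apply(o['tool_pos']-P)*1e3;print('blk',p.round(1),'tilt',np.degrees(np.arccos(-R.from_quat(o['tcp_rot']).as_matrix()[2,2])).round(1),'Fblk',Rb.inv().apply(o['ft_force']).round(1),'t',round(o['time_s'],2))
E
python3 -c "
from h import *
now();go(*blk(-150,40,200),tilt(0))
for p in (97,85,75,65,55,45,35,25,20,16): print(p,K(p).round(1))"
```

```text
time_s: 4.8
tool_pos: [0.622, -0.0306, 0.2036]
tcp_rot: [0.103, 0.995, 0.0, 0.004]
ft_force: [0.6, -1.0, 1.0]
grip_width: -0.002
grip_force: 0.0
blk [ 26.9 -54.6 203.6] tilt 0.5 Fblk [ 0.8 -0.9  1. ] t 4.8
t 4.8 pos [ 0.622  -0.0306  0.2036] F [ 0.6 -1.   1. ] q [-0.05  0.36 -0.04  1.16 -0.    0.16]
slide [177.   94.4   2.3] twist [ 0.1  0.4 -0.1]
97 [-89.9  60.8]
85 [-90.8  74.4]
75 [-89.5  85.6]
65 [-86.2  96.5]
55 [-81.  106.6]
45 [-74.2 115.7]
35 [-68.2 121.5]
25 [-61.3 126.2]
20 [-57.5 128.1]
16 [-54.4 129.4]
```

```bash
python3 -m crank '[{"slide":[35,19,0],"twist":[0,0,0],"claw":1},{"slide":[70,38,0],"twist":[0,0,0],"claw":1},{"slide":[106,57,0],"twist":[0,0,0],"claw":1},{"slide":[142,76,0],"twist":[0,0,0],"claw":1},{"slide":[176,94,0],"twist":[0,0,0],"claw":1}]'
python3 -m crank '[{"slide":[0,0,0],"twist":[0,-5,0],"claw":1},{"slide":[0,0,0],"twist":[0,-10,0],"claw":1},{"slide":[0,0,0],"twist":[0,-15,0],"claw":1},{"slide":[0,0,0],"twist":[0,-20,0],"claw":1},{"slide":[0,0,0],"twist":[0,-25,0],"claw":1}]'
python3 -m crank '[{"slide":[0,0,0],"twist":[0,-5,0],"claw":1},{"slide":[0,0,0],"twist":[0,-10,0],"claw":1},{"slide":[0,0,0],"twist":[0,-15,0],"claw":1},{"slide":[0,0,0],"twist":[0,-20,0],"claw":1},{"slide":[0,0,0],"twist":[0,-20,0],"claw":1}]'
python3 -c "
from h import *
now();go(*blk(-150,40,50),tilt(45))"
```

```text
time_s: 5.22
tool_pos: [0.4637, 0.0984, 0.1971]
tcp_rot: [0.103, 0.995, -0.0, -0.001]
ft_force: [0.5, 0.7, 0.9]
grip_width: 0.001
grip_force: 0.0
time_s: 5.63
tool_pos: [0.4658, 0.0976, 0.198]
tcp_rot: [0.101, 0.971, -0.022, 0.217]
ft_force: [-0.8, 0.1, -0.9]
grip_width: 0.002
grip_force: 0.0
time_s: 6.05
tool_pos: [0.4734, 0.1072, 0.2119]
tcp_rot: [0.097, 0.92, -0.041, 0.378]
ft_force: [0.0, 0.5, 0.9]
grip_width: 0.003
grip_force: 0.0
blk [-146.6   50.   211.9] tilt 44.6 Fblk [-0.1  0.5  0.9] t 6.05
t 6.05 pos [0.4734 0.1072 0.2119] F [0.  0.5 0.9] q [ 0.57 -0.34 -1.02  0.28 -0.52  0.61]
slide [116.2  -9.7 112.9] twist [-0.3 -0.4 -0.1]
```

```bash
python3 -c "
from h import *
now();go(*blk(-122,40,120),tilt(45));go(*blk(-122,40,50),tilt(45))"
```

```text
blk [-146.6   50.   211.9] tilt 44.6 Fblk [-0.1  0.5  0.9] t 6.05
t 6.05 pos [0.4734 0.1072 0.2119] F [0.  0.5 0.9] q [ 0.57 -0.34 -1.02  0.28 -0.52  0.61]
slide [47.1 -9.7 82.8] twist [-0.3 -0.4 -0.1]
t 6.05 pos [0.4734 0.1072 0.2119] F [0.  0.5 0.9] q [ 0.57 -0.34 -1.02  0.28 -0.52  0.61]
slide [ 96.2  -9.5 132.6] twist [-0.3 -0.4 -0.1]
```

```bash
python3 -m crank '[{"slide":[14,-3,25],"twist":[0,0,0],"claw":1},{"slide":[30,-6,52],"twist":[0,0,0],"claw":1},{"slide":[47,-9,82],"twist":[0,0,0],"claw":1},{"slide":[47,-9,82],"twist":[0,0,0],"claw":1},{"slide":[47,-9,82],"twist":[0,0,0],"claw":1}]'
python3 -c "
from h import *
now();go(*blk(-122,40,50),tilt(45))"
```

```text
time_s: 6.47
tool_pos: [0.5134, 0.1084, 0.1369]
tcp_rot: [0.104, 0.929, -0.057, 0.352]
ft_force: [-0.7, -0.5, -0.1]
grip_width: 0.004
grip_force: 0.0
blk [-107.7   59.3  136.9] tilt 41.7 Fblk [-0.6 -0.6 -0.1] t 6.47
t 6.47 pos [0.5134 0.1084 0.1369] F [-0.7 -0.5 -0.1] q [ 0.51 -0.1  -1.03  0.08 -0.49  0.59]
slide [ 68.4 -16.8  56.2] twist [-2.5 -3.3  0.1]
```

The elbow is at its limit at 45° tilt. A 30° tilt also works if the fingertip follows the lever's end, so I'll switch to that.

```bash
cat >> h.py <<'E'
def K(ph,a=30,ex=14):
    f=np.radians(ph);u=np.array([-np.sin(f),np.cos(f)]);n=np.array([-np.cos(f),-np.sin(f)]);H=np.array([-30,92.]);A=np.radians(a)
    d=np.array([np.sin(A),-np.cos(A)])
    return (H+65*u+3.5*n+ex*d if ph>a else H+(65-ex)*u+3.5*n)-11*np.array([np.cos(A),np.sin(A)])
E
python3 -m crank '[{"slide":[15,-10,-6],"twist":[0,4,0],"claw":1},{"slide":[15,-19,-6],"twist":[0,8,0],"claw":1},{"slide":[15,-19,-6],"twist":[0,12,0],"claw":1},{"slide":[15,-19,-6],"twist":[0,12,0],"claw":1}]'
python3 -c "
from h import *
now();go(*blk(-128,40,130),tilt(30));go(*blk(-128,40,55),tilt(30))
for p in (97,85,75,65,55,45,37,30,25,20,16): print(p,K(p).round(1))"
```

```text
time_s: 6.8
tool_pos: [0.4973, 0.0942, 0.1379]
tcp_rot: [0.11, 0.959, -0.044, 0.256]
ft_force: [1.8, 0.9, 1.6]
grip_width: 0.001
grip_force: 0.0
blk [-120.6   42.1  137.9] tilt 30.1 Fblk [1.6 1.3 1.6] t 6.8
t 6.8 pos [0.4973 0.0942 0.1379] F [1.8 0.9 1.6] q [ 0.39 -0.11 -0.89  0.36 -0.32  0.55]
slide [10.3 -2.1  3.2] twist [-2.2  0.  -0.7]
t 6.8 pos [0.4973 0.0942 0.1379] F [1.8 0.9 1.6] q [ 0.39 -0.11 -0.89  0.36 -0.32  0.55]
slide [47.8 -0.1 68.1] twist [-2.2  0.  -0.7]
97 [-96.6  63. ]
85 [-97.6  76.6]
75 [-96.2  87.8]
65 [-92.9  98.7]
55 [-87.8 108.8]
45 [-81.  117.9]
37 [-74.4 124.2]
30 [-68.1 128.9]
25 [-64.3 131.2]
20 [-60.3 133.2]
16 [-56.9 134.6]
```

```bash
python3 -m crank '[{"slide":[10,0,3],"twist":[-2,0,-1],"claw":1},{"slide":[22,0,24],"twist":[-2,0,-1],"claw":1},{"slide":[35,0,46],"twist":[-2,0,-1],"claw":1},{"slide":[48,0,68],"twist":[-2,0,-1],"claw":1},{"slide":[48,0,68],"twist":[-2,0,-1],"claw":1}]'
python3 -m crank '[{"slide":[0,0,0],"twist":[0,0,0],"claw":1},{"slide":[0,0,0],"twist":[0,0,0],"claw":1},{"slide":[0,0,0],"twist":[0,0,0],"claw":1}]'
python3 -c "
from h import *
now();go(*blk(-97,40,52),tilt(30))"
```

```text
time_s: 7.22
tool_pos: [0.4907, 0.0958, 0.0529]
tcp_rot: [0.096, 0.961, -0.03, 0.256]
ft_force: [-0.2, -1.2, 0.6]
grip_width: -0.001
grip_force: 0.0
time_s: 7.47
tool_pos: [0.4895, 0.0953, 0.0547]
tcp_rot: [0.096, 0.961, -0.031, 0.256]
ft_force: [0.0, -0.1, -0.1]
grip_width: 0.005
grip_force: 0.0
blk [-128.5   41.5   54.7] tilt 29.8 Fblk [ 0.1 -0.1 -0.1] t 7.47
t 7.47 pos [0.4895 0.0953 0.0547] F [ 0.  -0.1 -0.1] q [ 0.38  0.02 -1.03  0.08 -0.28  0.51]
slide [-26.   -1.6  18. ] twist [-0.4 -0.2  0.4]
```

```bash
python3 -m crank '[{"slide":[-6,0,5],"twist":[0,0,0],"claw":1},{"slide":[-13,-1,9],"twist":[0,0,0],"claw":1},{"slide":[-20,-1,14],"twist":[0,0,0],"claw":1},{"slide":[-26,-1.5,18],"twist":[0,0,0],"claw":1},{"slide":[-26,-1.5,18],"twist":[0,0,0],"claw":1}]'
python3 - <<'E'
from h import *
from station import get_image
import cv2
now()
s=get_image('side')['frame'][150:250,280:380];t=get_image('wrist')['frame']
cv2.imwrite('pics/v4.png',np.hstack([cv2.resize(s,(400,400),interpolation=2),cv2.resize(t,(400,400))]))
E
```

```text
time_s: 7.88
tool_pos: [0.5228, 0.0873, 0.0519]
tcp_rot: [0.097, 0.961, -0.03, 0.256]
ft_force: [0.1, 0.4, 0.6]
grip_width: 0.001
grip_force: 0.0
blk [-94.3  40.5  51.9] tilt 29.9 Fblk [-0.   0.4  0.6] t 7.88
```

View pics/v4.png

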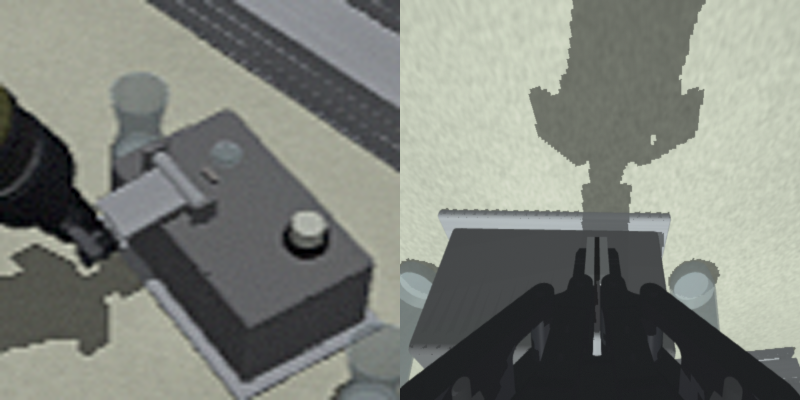

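The combined view shows the finger under the end of the dropped lever at about (110,240), centred on the paddle, with no contact and the button out. I'll compute the lifting rows next.

```bash
cat >> h.py <<'E'
def rows(phs,a=30):
    now();o=get_obs();r=R.from_quat(o['tcp_rot'])
    for p in phs:
        k=K(p,a);print(p,k.round(1),(1e3*r.inv().apply(blk(k[0],40,k[1])-o['tool_pos'])).round(1))
E
python3 -c "
from h import *
rows((97,93,89,85,81,77,73,69,65))"
```

```text
blk [-96.1  40.1  51.2] tilt 29.8 Fblk [-0.8 -0.3 -0.2] t 7.98
97 [-96.6  63. ] [ -5.4  -0.2 -10.5]
93 [-97.3  67.5] [ -7.1  -0.2 -14.7]
89 [-97.6  72. ] [ -9.1  -0.3 -18.8]
85 [-97.6  76.6] [-11.3  -0.3 -22.8]
81 [-97.3  81.1] [-13.8  -0.4 -26.6]
77 [-96.6  85.6] [-16.6  -0.4 -30.1]
73 [-95.7  90. ] [-19.6  -0.4 -33.5]
69 [-94.5  94.4] [-22.9  -0.5 -36.7]
65 [-92.9  98.7] [-26.3  -0.5 -39.7]
```

```bash
python3 -m crank '[{"slide":[-3,0,-5],"twist":[0,0,0],"claw":1},{"slide":[-5,0,-10],"twist":[0,0,0],"claw":1},{"slide":[-7,0,-14],"twist":[0,0,0],"claw":1},{"slide":[-9,0,-18],"twist":[0,0,0],"claw":1},{"slide":[-11,0,-22],"twist":[0,0,0],"claw":1}]'
python3 -c "
from h import *
rows((85,81,77,73,69,65,60,55))"
```

```text
time_s: 8.4
tool_pos: [0.5187, 0.0881, 0.0762]
tcp_rot: [0.096, 0.962, -0.03, 0.255]
ft_force: [-2.0, -0.2, -0.9]
grip_width: 0.0
grip_force: 0.8
blk [-98.4  40.5  76.2] tilt 29.8 Fblk [-1.9 -0.6 -0.9] t 8.4
85 [-97.6  76.6] [-0.9 -0.5  0.1]
81 [-97.3  81.1] [-3.4 -0.6 -3.7]
77 [-96.6  85.6] [-6.2 -0.6 -7.3]
73 [-95.7  90. ] [ -9.2  -0.7 -10.7]
69 [-94.5  94.4] [-12.5  -0.7 -13.8]
65 [-92.9  98.7] [-16.   -0.8 -16.8]
60 [-90.6 103.8] [-20.6  -0.8 -20.1]
55 [-87.8 108.8] [-25.4  -0.9 -23. ]
```

Contact is light, about 2 N, so I'll continue along the arc.

```bash
python3 -m crank '[{"slide":[-4,0,-4],"twist":[0,0,0],"claw":1},{"slide":[-7,0,-7],"twist":[0,0,0],"claw":1},{"slide":[-10,0,-10.5],"twist":[0,0,0],"claw":1},{"slide":[-13,-0.5,-13.5],"twist":[0,0,0],"claw":1},{"slide":[-17,-0.5,-16.5],"twist":[0,0,0],"claw":1}]'
python3 -c "
from h import *
rows((65,60,55,50,45,40,35,30))"
```

```text
time_s: 8.82
tool_pos: [0.5242, 0.0866, 0.0982]
tcp_rot: [0.096, 0.962, -0.03, 0.254]
ft_force: [-3.2, 0.9, 1.5]
grip_width: 0.002
grip_force: 1.6
blk [-92.8  40.1  98.2] tilt 29.6 Fblk [-3.3  0.2  1.5] t 8.82
65 [-92.9  98.7] [-0.1 -0.1 -0.5]
60 [-90.6 103.8] [-4.7 -0.2 -3.8]
55 [-87.8 108.8] [-9.6 -0.2 -6.8]
50 [-84.6 113.5] [-14.7  -0.3  -9.3]
45 [-81.  117.9] [-20.   -0.4 -11.3]
40 [-77.  121.9] [-25.5  -0.4 -12.8]
35 [-72.7 125.6] [-31.   -0.5 -13.9]
30 [-68.1 128.9] [-36.7  -0.5 -14.5]
```

```bash
python3 -m crank '[{"slide":[-5,0,-4],"twist":[0,0,0],"claw":1},{"slide":[-10,0,-7],"twist":[0,0,0],"claw":1},{"slide":[-15,0,-9.5],"twist":[0,0,0],"claw":1},{"slide":[-20,0,-11.5],"twist":[0,0,0],"claw":1},{"slide":[-25,0,-13],"twist":[0,0,0],"claw":1}]'
python3 -c "
from h import *
rows((40,35,30,25,22,20,18,16))"
```

```text
time_s: 9.23
tool_pos: [0.5413, 0.0837, 0.1231]
tcp_rot: [0.096, 0.961, -0.03, 0.256]
ft_force: [-1.6, -0.0, -2.6]
grip_width: -0.005
grip_force: 1.6
blk [-75.4  40.8 123.1] tilt 29.8 Fblk [-1.5 -0.3 -2.6] t 9.23
40 [-77.  121.9] [ 2.  -0.8  0.2]
35 [-72.7 125.6] [-3.6 -0.9 -0.8]
30 [-68.1 128.9] [-9.2 -0.9 -1.4]
25 [-64.3 131.2] [-13.7  -0.9  -1.5]
22 [-61.9 132.5] [-16.4  -0.9  -1.4]
20 [-60.3 133.2] [-18.1  -1.   -1.3]
18 [-58.6 133.9] [-19.9  -1.   -1. ]
16 [-56.9 134.6] [-21.7  -1.   -0.8]
```

```bash
python3 -m crank '[{"slide":[-4,0,-1],"twist":[0,0,0],"claw":1},{"slide":[-8,0,-1.5],"twist":[0,0,0],"claw":1},{"slide":[-12,0,-1.5],"twist":[0,0,0],"claw":1},{"slide":[-15,0,-1.5],"twist":[0,0,0],"claw":1},{"slide":[-16,0,-1.5],"twist":[0,0,0],"claw":1}]'
python3 -c "
from h import *
rows((25,22,20,18,16,14))"
```

```text
time_s: 9.65
tool_pos: [0.5553, 0.081, 0.1329]
tcp_rot: [0.097, 0.961, -0.03, 0.257]
ft_force: [-1.1, 0.2, -0.5]
grip_width: 0.004
grip_force: 0.2
blk [-61.2  41.  132.9] tilt 29.9 Fblk [-1.1 -0.1 -0.5] t 9.65
25 [-64.3 131.2] [ 3.5 -1.  -0.1]
22 [-61.9 132.5] [ 0.8 -1.  -0. ]
20 [-60.3 133.2] [-1.  -1.   0.2]
18 [-58.6 133.9] [-2.8 -1.   0.4]
16 [-56.9 134.6] [-4.5 -1.1  0.7]
14 [-55.3 135.1] [-6.3 -1.1  1. ]
```

Now I'll push slowly past the latch while watching the force.

```bash
for i in 1; do python3 -m crank '[{"slide":[-1,0,0],"twist":[0,0,0],"claw":1},{"slide":[-2,0,0],"twist":[0,0,0],"claw":1},{"slide":[-2,0,0],"twist":[0,0,0],"claw":1}]'; python3 -c "from h import *;now()"; python3 -m crank '[{"slide":[-1,0,0],"twist":[0,0,0],"claw":1},{"slide":[-2,0,0],"twist":[0,0,0],"claw":1},{"slide":[-2,0,0],"twist":[0,0,0],"claw":1}]'; python3 -c "from h import *;now()";done
```

```text
time_s: 9.9
tool_pos: [0.5559, 0.0808, 0.1332]
tcp_rot: [0.097, 0.961, -0.03, 0.256]
ft_force: [-0.3, 0.3, -0.6]
grip_width: -0.002
grip_force: 0.0
blk [-60.5  41.  133.2] tilt 29.9 Fblk [-0.4  0.3 -0.6] t 9.9
time_s: 10.15
tool_pos: [0.5569, 0.0805, 0.1336]
tcp_rot: [0.096, 0.962, -0.03, 0.255]
ft_force: [-1.8, 1.5, -0.7]
grip_width: 0.0
grip_force: 0.6
blk [-59.4  40.8 133.6] tilt 29.8 Fblk [-2.1  1.1 -0.7] t 10.15
```

```bash
python3 -m crank '[{"slide":[-1,0,0],"twist":[0,0,0],"claw":1},{"slide":[-1.5,0,0],"twist":[0,0,0],"claw":1},{"slide":[-1.5,0,0],"twist":[0,0,0],"claw":1}]'; python3 -c "from h import *;now()"; python3 -m crank '[{"slide":[-1,0,0],"twist":[0,0,0],"claw":1},{"slide":[-1.5,0,0],"twist":[0,0,0],"claw":1},{"slide":[-1.5,0,0],"twist":[0,0,0],"claw":1}]'; python3 -c "from h import *;now()"
```

```text
time_s: 10.4
tool_pos: [0.5582, 0.0802, 0.1343]
tcp_rot: [0.096, 0.962, -0.03, 0.255]
ft_force: [-1.6, 0.7, -0.4]
grip_width: -0.001
grip_force: 0.5
blk [-58.1  40.8 134.3] tilt 29.8 Fblk [-1.7  0.4 -0.4] t 10.4
time_s: 10.65
tool_pos: [0.5597, 0.0799, 0.1352]
tcp_rot: [0.096, 0.962, -0.031, 0.255]
ft_force: [-1.2, 0.5, -1.0]
grip_width: -0.004
grip_force: 0.5
blk [-56.6  40.8 135.2] tilt 29.8 Fblk [-1.2  0.2 -1. ] t 10.65
```

```bash
for i in 1; do python3 -m crank '[{"slide":[-1,0,0],"twist":[0,0,0],"claw":1},{"slide":[-2,0,0],"twist":[0,0,0],"claw":1},{"slide":[-2,0,0],"twist":[0,0,0],"claw":1}]'; python3 -c "from h import *;now()"; python3 -m crank '[{"slide":[-1,0,0],"twist":[0,0,0],"claw":1},{"slide":[-1.5,0,0],"twist":[0,0,0],"claw":1},{"slide":[-1.5,0,0],"twist":[0,0,0],"claw":1}]'; python3 -c "from h import *;now()";done
```

```text
time_s: 10.9
tool_pos: [0.5607, 0.0796, 0.1356]
tcp_rot: [0.096, 0.962, -0.03, 0.255]
ft_force: [-3.2, 1.0, -1.3]
grip_width: 0.001
grip_force: 1.7
blk [-55.6  40.7 135.6] tilt 29.7 Fblk [-3.4  0.3 -1.3] t 10.9
time_s: 11.15
tool_pos: [0.5611, 0.0795, 0.1357]
tcp_rot: [0.096, 0.962, -0.03, 0.254]
ft_force: [-7.0, 1.3, -0.7]
grip_width: 0.008
grip_force: 3.3
blk [-55.2  40.7 135.7] tilt 29.6 Fblk [-7.1 -0.2 -0.7] t 11.15
```

```bash
for i in 1; do python3 -m crank '[{"slide":[-1,0,0],"twist":[0,0,0],"claw":1},{"slide":[-1.5,0,0],"twist":[0,0,0],"claw":1},{"slide":[-1.5,0,0],"twist":[0,0,0],"claw":1}]'; python3 -c "from h import *;now()"; python3 -m crank '[{"slide":[-1,0,0],"twist":[0,0,0],"claw":1},{"slide":[-1.5,0,0],"twist":[0,0,0],"claw":1},{"slide":[-1.5,0,0],"twist":[0,0,0],"claw":1}]'; python3 -c "from h import *;now()";done
```

```text
time_s: 11.4
tool_pos: [0.5614, 0.0794, 0.1358]
tcp_rot: [0.096, 0.962, -0.03, 0.253]
ft_force: [-10.2, 3.2, 0.4]
grip_width: 0.002
grip_force: 4.8
blk [-54.8  40.6 135.8] tilt 29.5 Fblk [-10.6   1.1   0.4] t 11.4
time_s: 11.65
tool_pos: [0.5617, 0.0793, 0.1359]
tcp_rot: [0.095, 0.963, -0.03, 0.252]
ft_force: [-12.6, 3.6, 2.0]
grip_width: -0.0
grip_force: 6.3
blk [-54.5  40.6 135.9] tilt 29.4 Fblk [-13.1   0.9   2. ] t 11.65
```

Force reached 13 N with no further motion, which is the hard stop, so the lever should be latched. I'll back off gently and look.

```bash
python3 -m crank '[{"slide":[3,0,-1],"twist":[0,0,0],"claw":1},{"slide":[7,0,-3],"twist":[0,0,0],"claw":1},{"slide":[15,0,-7],"twist":[0,0,0],"claw":1},{"slide":[28,0,-14],"twist":[0,0,0],"claw":1},{"slide":[45,0,-22],"twist":[0,0,0],"claw":1}]'
python3 - <<'E'
from h import *
from station import get_image
import cv2
now()
s=get_image('side')['frame'][150:250,280:380];t=get_image('top')['frame'][145:220,270:370]
cv2.imwrite('pics/v5.png',np.hstack([cv2.resize(s,(400,400),interpolation=2),cv2.resize(t,(400,400),interpolation=2)]))
E
```

```text
time_s: 12.07
tool_pos: [0.5167, 0.0891, 0.1363]
tcp_rot: [0.097, 0.961, -0.03, 0.257]
ft_force: [-0.4, -0.5, 1.1]
grip_width: 0.002
grip_force: 0.0
blk [-100.6   41.   136.3] tilt 30.0 Fblk [-0.3 -0.6  1.1] t 12.07
```

View pics/v5.png

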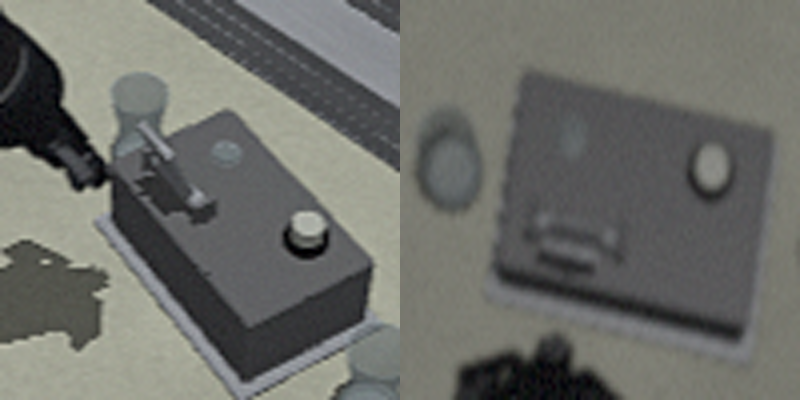

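The side view shows the lever standing up at about (150,150), as it did at the start, with the hand clear of it. The button is out and the glasses have not moved.

```bash
python3 -c "
from station import sign_off
print(sign_off())"
```

```text
the job is handed in; nothing more can be done
None
```

I tested the switch and handed the job in: the button dropped the lever, and I lifted it back until it stayed up by itself. The button came back out, measured forces peaked at about 14 N, and the glasses by the block look unmoved.

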